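Lock the circuit-board holder with its drop-in key

ROBOT

A 6-joint arm with a two-finger parallel gripper is mounted at the origin on the work surface. World frame = base frame: x ahead of the robot, y to its left, z up, the work surface at z = 0. Lengths are in m, angles in rad, forces in N, time in s.
With the tool pointing down it reaches from about 0.325 to 0.85 m from the base axis. Payload 15.5 kg.
Tool frame: the origin (TCP) lies on the mounting face of the last link; the fingertips stand 191 mm ahead of it and the grasp point (between the pads) lies 172 mm ahead of it; z points along the fingers, y is the line along which they close (so a half turn about z gives the same grasp; the last joint's range is limited). The gripper opens to 91 mm and grips with 3 to 60 N. Pads are 32 mm wide; open, the fingers measure 118 mm over their backs; the gripper's body (76 mm by 178 mm) begins 60 mm behind the grasp point.
Start: joints at [1.23, 0.494, 1.345, -0, 1.302, -0.096], TCP at [0.151, 0.606, 0.405] pointing down, gripper open.
Joint ranges: [-2.91, 2.91], [-0.82, 2.16], [0.22, 2.67], [-1.22, 4.37], [0.12, 2.79], [-3.08, 3.08]. Speed limits (rad/s): [1.89, 1.89, 2.57, 3.01, 3.01, 3.01].

INTERFACE

Orientations are given as a rotation vector (axis times angle).
In Python, from bench import * gives the robot as it stands.
- The arm moves only by the tool arm_command, never from a script. Its argument "motion" is one flat list of numbers, 6 for each row, row after row: the shift along the tool's x, y, z in m, then the turn, a rotation vector about the tool's x, y, z in degrees. A call has exactly 5 rows; each row is the pose to reach, as a shift and turn from the pose commanded when the call began, along the tool's axes at that moment; what a row does not reach only later rows make up. A row lasts 1/12 s, in which the tool goes at most 41.7 mm and 7.16 degrees, less where a joint would pass 70% of its speed; a pose out of reach is approached as far as the arm can. A call with a gripper value outside its range is refused whole. "gripper" is the opening in per cent of the stroke, from 0 (shut) to 100 (fully open), set as the call begins (left out, the last holds). The fingers move at their own pace and stop on an object; "grip_force" is the grip in N (left out, the last holds). Time passes only in rows, so rows that repeat a pose let the fingers close, or fill a call up. It gives the time, the measured TCP pose, the force, the opening and the grip force at its end, in the units of the state.
- sense(): the state, without advancing time (a new reading comes with each control period).
- grab_frame(name): name is "side" or "top" or "wrist"; returns a dict with "img" (420x560x3 uint8, blue, green, red), "fx", "fy", "cx", "cy" (pixels), "T" (4x4, takes a point from camera to world coordinates). Camera axes: x right, y up, looking along -z (the intrinsics and any distortion apply to the point x, -y, -z); pixel columns grow to the right and rows downward; lengths in m; the calibration is good to about 2 mm. A picture is of the moment at which its call begins. There is no depth.
- close_job(): hands the job in; it is judged then, once.
The state is a dict: "t": time; "joint_positions": joint angles; "qd": joint speeds; "tau": joint torques, N m; "tcp_pos": TCP position; "orientation": TCP orientation; "force": force on the tool from outside, world axes, zero at the start; "ft_torque": the same for the moment, N m; "gripper_width": finger opening in m; "gripper_force": force on a finger pad.
Only numpy, scipy, OpenCV 4.12 (cv2) and the standard library are available. Lean on these libraries where they do the work, as an engineer would, in place of code of your own. Each camera call takes 0.05 s, during which the arm holds its last target. There are 200 camera calls.

TASK

Lock the circuit-board holder: take the orange-handled key from its grey holder, lower its T-foot through the wide window in the blue rail, and slide it along the slot, gently and never forcing it, until it drops into the notch hidden inside. Stop there and leave the key standing upright, fully down in the notch, and let go; leave the other things on the bench alone.

Things in the scene. Friction and masses are not known exactly. Their poses are not given: they have to be found in the camera images.
- rail: Fixed blue hollow rail, 284 long (its y), 56 wide (x), 45 high; origin at the centre of its underside, z up. The roof is z 31 to 45. It does not yield; the key must never be pressed or pushed against it or its ledge with more than 35 N. On its +x side a green circuit board is clamped, reaching 95 out from the rail's axis and lower than 30.
- rail_window (a point): Centre of the window in the roof, at the roof's top face (y = -55, z = 45 of the rail). The window is 40 wide (rail x) and 22 long (rail y); on its +y side it opens into a slot 12 wide (x -6 to 6) through the roof. Axes as the rail's.
- rail_ledge (a point): Point at ledge height under the window's centre (rail y = -55, z = 20). A level black ledge runs under the roof on both sides of the slot; the key's foot rides on it, 3 below the roof. Across the ledge is one hidden notch, 20 long in y, 8 deep (floor at rail z = 12), centred somewhere from y = -15 to +45 of the rail, different every time. The ledge is level elsewhere.
- rail_slot_end (a point): Closed far end of the slot, at the roof's top face (rail y = +72, z = 45).
- key: Loose locking key, 0.10 to 0.18 kg, upright in its holder. Origin at the centre of the underside of its T-foot, z up. Steel foot 34 (x) by 16 (y) by 8 high; shank 8 square, z 8 to 40; dark collar 22 square, z 40 to 46; orange handle 16 square, z 46 to 100. Enters the window with its x along the rail's x, either way round. Seated in the notch, its underside is at z = 12 of the rail.
- key_grip (a point): Place to grip: on the handle's axis, 70 above the underside of the key's foot.
- holder: Fixed grey open-topped box 50 (x) by 32 (y) by 18 high, walls and floor 6 thick, that holds the key's foot loosely; origin at the centre of its underside.
- spool: loose metal solder spool, 54 across, 41 high; origin at the centre of its underside. Leave alone.
- pliers: loose pliers with yellow handles lying flat, about 125 long (x), 56 wide, 12 high; origin under the pivot. Leave alone.
- module: loose small green circuit board 70 by 50, up to 14 high; origin at the centre of its underside. Leave alone.
- jar: loose small amber jar, 44 across, 50 high; origin at the centre of its underside. Leave alone.
There are look-alikes about, which are no part of the job. Of the things like the key, leave any that is pink or white; of the rest the smaller one is meant.

How it is judged:
By the outcome, as a careful person would: the job done as asked, in the order asked, and still so for the second after the job is handed in, with the robot touching nothing.
It also fails if it takes over 69 s, if anything falls off the work surface, if the arm or the gripper's body presses on something with over 40 N, if the wrist force passes 120 N, or if a joint passes its speed limit or range.

## Working session

There is one attempt and no reset: what is moved stays moved. The work goes in short steps, Python scripts to look and compute and a tool call to move; the robot and the scene stay as the last step left them, time stands still between calls to the robot, and variables do not carry over. Pictures are saved under pics/ and viewed, at most 10 in all, crops included, and the job is handed in when it is done.

Besides the shell and the picture viewer there is one more tool, called after "Request:" by a JSON object that holds its "fn" and its "kwargs". arm_command: Moves the arm, as the interface text tells. Its arguments: {"type":"object","properties":{"motion":{"type":"array"},"gripper":{"type":"number"},"grip_force":{"type":"number"}},"required":["motion"]}

```bash
mkdir -p pics && ls
python3 - <<'E'
from bench import *
import cv2,numpy as np,pickle
s=sense();print({k:np.round(v,3).tolist() for k,v in s.items()})
d={n:grab_frame(n) for n in("top","side")}
pickle.dump(d,open("f0.pkl","wb"))
for n in d:
    cv2.imwrite(f"pics/{n}0.png",d[n]["img"]);print(n,{k:np.round(v,3).tolist() for k,v in d[n].items() if k!="img"})
E
```

```text
pics
{'t': 0.0, 'joint_positions': [1.23, 0.494, 1.346, -0.0, 1.302, -0.095], 'qd': [-0.0, 0.0, 0.0, 0.001, -0.001, -0.0], 'tau': [0.003, -87.882, -38.187, 0.071, 0.053, -0.0], 'tcp_pos': [0.151, 0.606, 0.404], 'orientation': [-0.384, -3.118, 0.002], 'force': [-0.375, 0.701, 0.324], 'ft_torque': [0.003, -0.011, 0.029], 'gripper_force': 0.0, 'gripper_width': 0.091}
top {'fx': 539.547, 'fy': 539.547, 'cx': 280.466, 'cy': 214.434, 'T': [[0.013, 0.996, -0.091, 0.423], [-1.0, 0.011, -0.014, -0.038], [-0.013, 0.091, 0.996, 1.171], [0.0, 0.0, 0.0, 1.0]]}
side {'fx': 424.829, 'fy': 424.829, 'cx': 279.052, 'cy': 211.423, 'T': [[-0.798, 0.29, -0.529, 0.035], [-0.602, -0.408, 0.686, 0.567], [-0.017, 0.866, 0.5, 0.519], [0.0, 0.0, 0.0, 1.0]]}
```

View pics/top0.png

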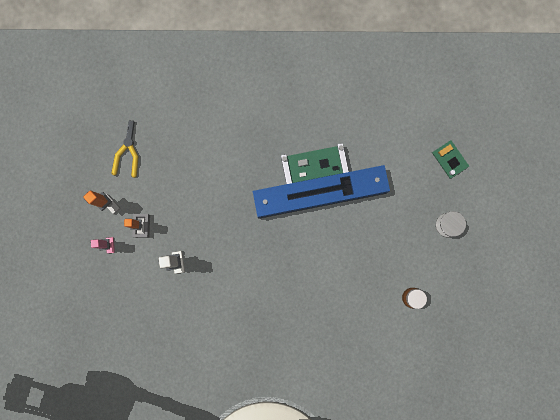

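View pics/side0.png

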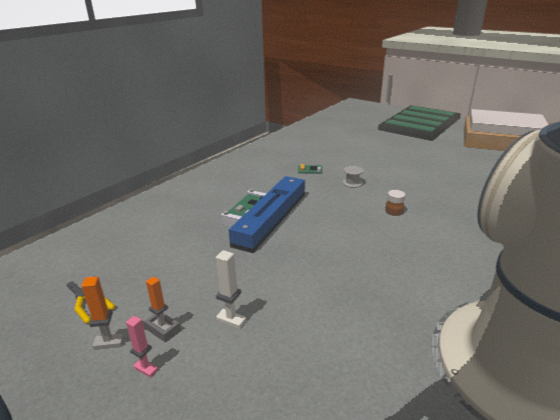

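Two candidates: the orange key at top (97,199) / side (95,298), which is larger, and the orange key at top (130,223) / side (155,295), which is smaller and stands in the grey holder. The smaller one is meant; pink (103,243) and white (172,262) are excluded. I'll confirm in a crop and measure.

```bash
cat > h.py <<'E'
import cv2,numpy as np,pickle
def ray(f,u,v):
    d=np.array([(u-f["cx"])/f["fx"],-(v-f["cy"])/f["fy"],-1.]);return f["T"][:3,3],f["T"][:3,:3]@d
def onz(f,uv,z):
    o,d=ray(f,*uv);return o+d*(z-o[2])/d[2]
def tri(f,a,g,b):
    o,d=ray(f,*a);p,e=ray(g,*b);t=np.linalg.lstsq(np.c_[d,-e],p-o,rcond=None)[0]
    P,Q=o+t[0]*d,p+t[1]*e;return (P+Q)/2,np.linalg.norm(P-Q)
def hsv(f,lo,hi,m=30):
    M=cv2.inRange(cv2.cvtColor(f["img"],cv2.COLOR_BGR2HSV),lo,hi)
    n,L,S,C=cv2.connectedComponentsWithStats(M)
    return M,[(S[i].tolist(),C[i].round(1).tolist(),L==i) for i in range(1,n) if S[i][4]>m]
ORANGE=((5,180,100),(16,255,255));BLUE=((100,120,50),(125,255,255))
E
python3 - <<'E'
from h import *
d=pickle.load(open("f0.pkl","rb"));t,s=d["top"],d["side"]
for n in d:
    for S,C,_ in hsv(d[n],*ORANGE)[1]: print(n,S,C)
print("key",tri(t,(130,223),s,(155,295)))
M,B=hsv(t,*BLUE,500)
for S,C,L in B:
    print("rail",S,C)
    c=cv2.findContours(M,cv2.RETR_EXTERNAL,cv2.CHAIN_APPROX_NONE)[0];c=max(c,key=cv2.contourArea)
    r=cv2.boxPoints(cv2.minAreaRect(c));print([onz(t,p,.045).round(3).tolist() for p in r])
for uv in((346,186),(288,197)):print(onz(t,uv,.045).round(4))
a=cv2.resize(t["img"][190:260,80:190],None,fx=5,fy=5,interpolation=2)
b=cv2.resize(s["img"][260:380,60:250],None,fx=2.8,fy=2.8,interpolation=2)
h=np.zeros((600,560,3),np.uint8);h[:263,:]=cv2.resize(a,(560,263))if 0 else cv2.resize(t["img"][190:242,80:190],(560,263));h[264:,:]=b[:336,:560][:336] if b[:336,:532].shape[1]==560 else cv2.resize(b,(560,336))
cv2.imwrite("pics/crop1.png",h)
E
```

```text
top [85, 191, 11, 13, 33] [90.5, 196.4]
side [82, 277, 24, 43, 590] [93.2, 297.6]
side [146, 277, 13, 33, 183] [152.3, 290.6]
key (array([0.50140964, 0.2831614 , 0.07828655]), np.float64(0.0009409130945105814))
rail [253, 165, 137, 53, 3160] [320.1, 191.1]
[[0.576, 0.038, 0.045], [0.634, -0.24, 0.045], [0.577, -0.251, 0.045], [0.519, 0.026, 0.045]]
[ 0.5874 -0.1594  0.045 ]
[ 0.5628 -0.0378  0.045 ]
```

View pics/crop1.png

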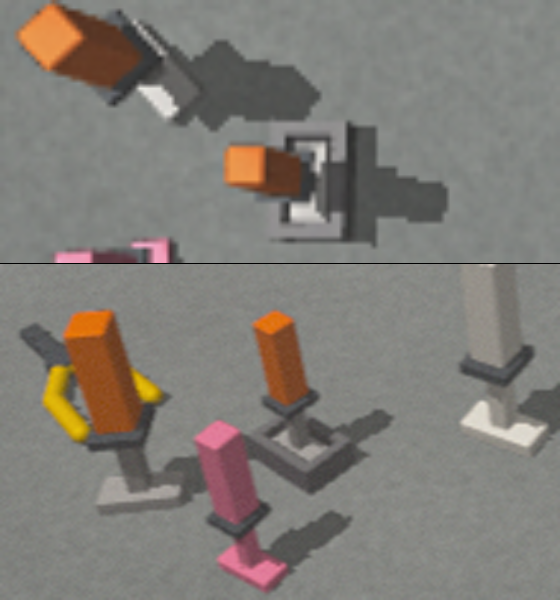

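Run:
```python
from h import *
d=pickle.load(open("f0.pkl","rb"));t,s=d["top"],d["side"]
tt=lambda x,y:(80+x/5.09,190+y/5.06)
ss=lambda x,y:(60+x/2.947,260+(y-264)/2.8)
for n,a,b in(("bigtop",(52,35),(92,318)),("keytop",(245,164),(274,322)),("pink top",(77,259),(217,433))):
    print(n,tri(t,tt(*a),s,ss(*b)))
print("white",tri(t,(165,262),s,(227,256)))
print("holder rim corners",[onz(t,tt(*p),.018).round(4).tolist() for p in((272,123),(348,123),(348,241),(272,241))])
```

```text
bigtop (array([0.54847484, 0.3486668 , 0.13007773]), np.float64(0.001177818479001465))
keytop (array([0.50145367, 0.28013597, 0.10451568]), np.float64(0.0014186457902028847))
pink top (array([0.46308126, 0.34650161, 0.09695693]), np.float64(0.00019001063103687253))
white (array([0.42326275, 0.19646716, 0.13493573]), np.float64(0.0005316597894936906))
holder rim corners [[0.5249, 0.2945, 0.018], [0.5253, 0.2623, 0.018], [0.4751, 0.2605, 0.018], [0.4747, 0.2927, 0.018]]
```

Crop confirms it: the lower-right orange key (smaller) stands in the grey holder; the larger orange one lies loose-standing at upper left. Going there.

Request:
{"fn": "arm_command", "kwargs": {"motion": [-0.034, -0.019, 0.004, 0, 0, -3.2, -0.068, -0.038, 0.008, 0, 0, -6.4, -0.102, -0.057, 0.012, 0, 0, -9.6, -0.136, -0.076, 0.016, 0, 0, -12.8, -0.17, -0.095, 0.02, 0, 0, -16], "gripper": 100}}

```text
t: 0.52
tcp_pos: [0.2943, 0.4715, 0.3844]
orientation: [0.059, -3.141, 0.0]
force: [1.2, 0.8, 0.5]
gripper_width: 0.0911
gripper_force: 0.0
```

```bash
cat >> h.py <<'E'
from scipy.spatial.transform import Rotation as Ro
def goal(s,p,yaw):
    "tool-frame shift & turn (deg) to put TCP at p, tool y at heading yaw+90 deg, tool down"
    R=Ro.from_rotvec(s["orientation"])
    c,q=np.cos(np.radians(yaw)),np.sin(np.radians(yaw))
    G=Ro.from_matrix(np.array([[-c,-q,0],[-q,c,0],[0,0,-1.]]))
    print("t",round(s["t"],2),"tcp",np.round(s["tcp_pos"],4),"F",np.round(s["force"],1),"w",round(s["gripper_width"],4))
    print("shift",R.inv().apply(np.array(p)-s["tcp_pos"]).round(4),"turn",(R.inv()*G).as_rotvec(degrees=True).round(2))
E
python3 - <<'E'
from bench import *
from h import *
goal(sense(),(.5,.28,.36),2)
E
```

```text
t 0.52 tcp [0.2943 0.4715 0.3844] F [1.2 0.8 0.5] w 0.0911
shift [-0.1984 -0.1991  0.0244] turn [-0.02 -0.01  0.16]
```

Request:
{"fn": "arm_command", "kwargs": {"motion": [-0.025, -0.025, 0.003, 0, 0, 0, -0.05, -0.05, 0.006, 0, 0, 0, -0.075, -0.075, 0.009, 0, 0, 0, -0.1, -0.1, 0.012, 0, 0, 0, -0.125, -0.125, 0.015, 0, 0, 0]}}

```text
t: 0.93
tcp_pos: [0.4236, 0.3509, 0.3694]
orientation: [0.054, -3.141, 0.0]
force: [0.4, 0.5, 0.5]
gripper_width: 0.0913
gripper_force: 0.0
```

Request:
{"fn": "arm_command", "kwargs": {"motion": [-0.023, -0.023, 0.003, 0, 0, 0, -0.046, -0.046, 0.006, 0, 0, 0, -0.066, -0.066, 0.009, 0, 0, 0, -0.0735, -0.074, 0.009, 0, 0, 0, -0.0735, -0.074, 0.009, 0, 0, 0]}}

```text
t: 1.35
tcp_pos: [0.5001, 0.2793, 0.3603]
orientation: [0.05, -3.141, 0.001]
force: [0.7, -0.4, 0.1]
gripper_width: 0.0911
gripper_force: 0.0
```

Run:
```python
from bench import *
from h import *
w=grab_frame("wrist");s=sense()
goal(s,(.5,.28,.254),2)
for S,C,_ in hsv(w,*ORANGE)[1]: print(S,C,onz(w,C,.106).round(4))
print(w["T"].round(3).tolist(),w["fx"])
cv2.imwrite("pics/w1.png",w["img"]);pickle.dump(w,open("w1.pkl","wb"))
```

```text
t 1.4 tcp [0.4991 0.2803 0.3604] F [-0.8  0.4  0.1] w 0.0913
shift [-0.001  -0.0003  0.1064] turn [-0.01 -0.03 -0.13]
[272, 199, 20, 34, 626] [281.5, 216.4] [0.499  0.2801 0.106 ]
[343, 249, 18, 13, 156] [353.2, 256.3] [0.5294 0.3368 0.106 ]
[358, 293, 20, 21, 208] [367.6, 301.9] [0.5684 0.3519 0.106 ]
[[-0.032, -0.969, -0.244, 0.433], [0.999, -0.031, -0.007, 0.277], [-0.001, -0.244, 0.97, 0.341], [0.0, 0.0, 0.0, 1.0]] 324.05053292437316
```

View pics/w1.png

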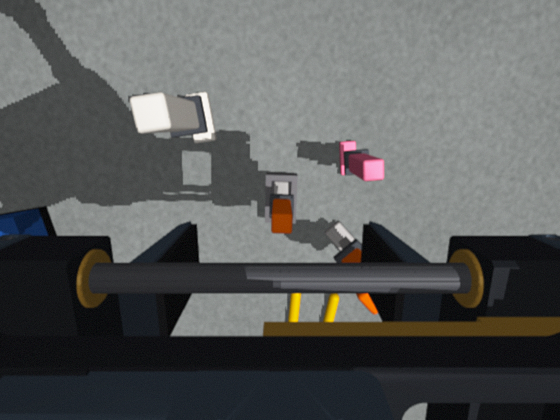

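The wrist view shows the small orange key at (281,216), midway between the fingers (190 to 370), with the big orange key well to the right. I'll half-close the gripper and descend.

Request:
{"fn": "arm_command", "kwargs": {"motion": [-0.001, 0, 0.02, 0, 0, 0, -0.001, 0, 0.045, 0, 0, 0, -0.001, 0, 0.075, 0, 0, 0, -0.001, 0, 0.098, 0, 0, 0, -0.001, 0, 0.106, 0, 0, 0], "gripper": 55}}

```text
t: 1.82
tcp_pos: [0.4977, 0.2816, 0.2519]
orientation: [0.056, -3.137, 0.002]
force: [-0.7, -0.8, -1.1]
gripper_width: 0.0606
gripper_force: 0.0
```

Request:
{"fn": "arm_command", "kwargs": {"motion": [0, 0, 0, 0, 0, 0, 0, 0, 0, 0, 0, 0, 0, 0, 0, 0, 0, 0, 0, 0, 0, 0, 0, 0, 0, 0, 0, 0, 0, 0], "gripper": 0, "grip_force": 20}}

```text
t: 2.23
tcp_pos: [0.4998, 0.2812, 0.2559]
orientation: [-0.054, 3.139, 0.001]
force: [-0.3, -0.1, 0.2]
gripper_width: 0.0272
gripper_force: 0.0
```

Request:
{"fn": "arm_command", "kwargs": {"motion": [0, 0, 0, 0, 0, 0, 0, 0, 0, 0, 0, 0, 0, 0, 0, 0, 0, 0, 0, 0, 0, 0, 0, 0, 0, 0, 0, 0, 0, 0]}}

```text
t: 2.65
tcp_pos: [0.4998, 0.281, 0.2552]
orientation: [-0.054, 3.14, 0.0]
force: [-0.6, 0.1, 7.5]
gripper_width: 0.0156
gripper_force: 20.0
```

Request:
{"fn": "arm_command", "kwargs": {"motion": [0, 0, -0.003, 0, 0, 0, 0, 0, -0.015, 0, 0, 0, 0, 0, -0.035, 0, 0, 0, 0, 0, -0.06, 0, 0, 0, 0, 0, -0.085, 0, 0, 0], "grip_force": 30}}

```text
t: 3.07
tcp_pos: [0.4994, 0.2808, 0.3405]
orientation: [0.054, -3.14, 0.001]
force: [0.1, 0.4, -0.6]
gripper_width: 0.016
gripper_force: 30.0
```

Run:
```python
from bench import *
from h import *
s=sense();goal(s,(.588,-.16,.34),11.7);print(s["gripper_force"])
```

```text
t 3.07 tcp [0.4994 0.2808 0.3405] F [ 0.1  0.4 -0.6] w 0.016
shift [-0.0734 -0.4436  0.0006] turn [-0.02 -0.07 -9.73]
29.999745190143585
```

Request:
{"fn": "arm_command", "kwargs": {"motion": [-0.003, -0.02, 0, 0, 0, 0, -0.008, -0.05, 0, 0, 0, 0, -0.013, -0.08, 0, 0, 0, 0, -0.018, -0.11, 0, 0, 0, 0, -0.023, -0.14, 0, 0, 0, 0]}}

```text
t: 3.48
tcp_pos: [0.5274, 0.1405, 0.3399]
orientation: [0.055, -3.141, 0.0]
force: [0.3, -1.2, -0.2]
gripper_width: 0.0156
gripper_force: 30.0
```

Request:
{"fn": "arm_command", "kwargs": {"motion": [-0.005, -0.032, 0, 0, 0, 0, -0.01, -0.064, 0, 0, 0, 0, -0.015, -0.096, 0, 0, 0, 0, -0.021, -0.128, 0, 0, 0, 0, -0.026, -0.16, 0, 0, 0, 0]}}

```text
t: 3.9
tcp_pos: [0.559, -0.0188, 0.3399]
orientation: [0.054, -3.141, 0.0]
force: [0.5, -0.1, -1.0]
gripper_width: 0.0162
gripper_force: 30.0
```

Request:
{"fn": "arm_command", "kwargs": {"motion": [-0.005, -0.03, 0, 0, 0, -2, -0.01, -0.06, 0, 0, 0, -4, -0.015, -0.09, 0, 0, 0, -6, -0.02, -0.12, 0, 0, 0, -8, -0.024, -0.143, 0, 0, 0, -9.7]}}

```text
t: 4.32
tcp_pos: [0.5879, -0.1616, 0.3398]
orientation: [-0.321, 3.125, -0.001]
force: [-0.6, -0.5, -2.0]
gripper_width: 0.016
gripper_force: 30.0
```

Run:
```python
from bench import *
from h import *
d={n:grab_frame(n) for n in("wrist","side","top")}
pickle.dump(d,open("f1.pkl","wb"))
s=sense();goal(s,(.588,-.16,.34),11.7)
a=d["wrist"]["img"];b=d["side"]["img"][150:260,200:340]
cv2.imwrite("pics/w2.png",a);cv2.imwrite("pics/s2.png",cv2.resize(b,(700,550)))
```

```text
t 4.47 tcp [ 0.5878 -0.1607  0.3396] F [-0.1  0.5 -0.3] w 0.016
shift [-0.0003  0.0007 -0.0004] turn [-0.   -0.01 -0.16]
```

View pics/w2.png

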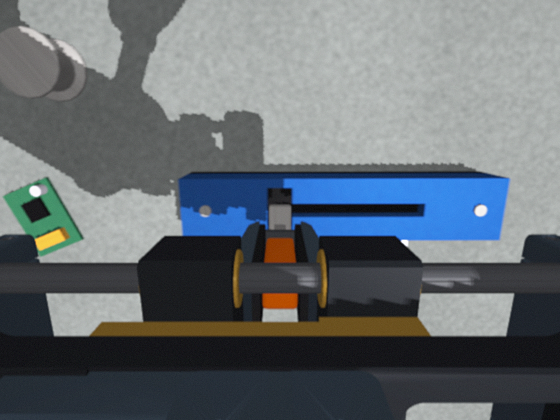

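View pics/s2.png

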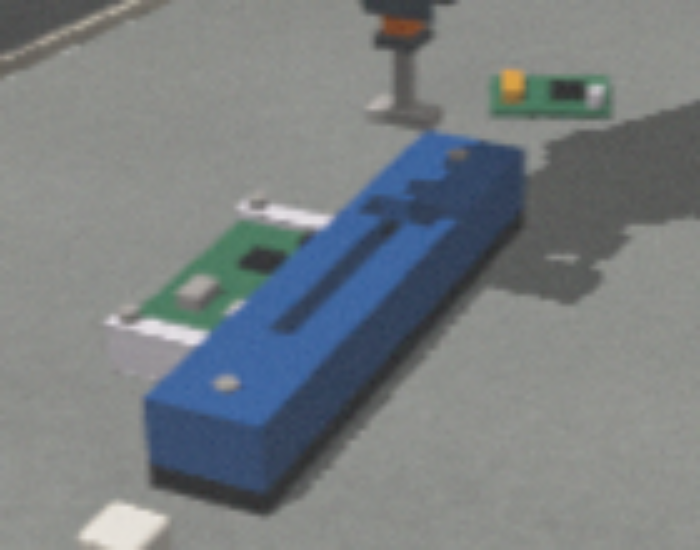

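The wrist view shows the window at about (280,193) and the slot running to (424,210), with the foot over the window. The side view shows the key hanging upright. I'll refine on the roof plane.

Run:
```python
from h import *
d=pickle.load(open("f1.pkl","rb"));w=d["wrist"]
v=cv2.cvtColor(w["img"],cv2.COLOR_BGR2HSV)
bl=(cv2.inRange(w["img"],(60,0,0),(255,140,90))>0)&(v[...,1]>120)
for r in (186,190,193,196): print(r,np.where(~bl[r,255:310])[0]+255)
for c in(310,340,370,400,415): 
    k=np.where(~bl[196:225,c])[0]+196;print(c,k, onz(w,(c,k.mean()),.045).round(4))
k=np.where(~bl[210,380:440])[0]+380;print("end",k.max()+.5,onz(w,(k.max()+.5,210),.045).round(4))
for c in(270,275,280,285):print(c,np.where(~bl[170:200,c])[0]+170)
# foot
g=w["img"][195:240,262:298].astype(int)
print("foot rows col280",w["img"][185:235:2,280].sum(1)//3)
for r in(207,215,222):print(r,w["img"][r,260:302].astype(int).sum(1)//3)
```

```text
186 []
190 [268 269 270 271 272 273 274 275 276 277 278 279 280 281 282 283 284 285
 286 287 288 289 290]
193 [268 269 270 271 272 273 274 275 276 277 278 279 280 281 282 283 284 285
 286 287 288 289 290]
196 [268 269 270 271 272 273 274 275 276 277 278 279 280 281 282 283 284 285
 286 287 288 289 290]
310 [205 206 207 208 209 210 211 212] [ 0.5857 -0.1356  0.045 ]
340 [205 206 207 208 209 210 211 212] [ 0.5804 -0.1098  0.045 ]
370 [201 205 206 207 208 209 210 211 212] [ 0.5743 -0.0843  0.045 ]
400 [198 205 206 207 208 209 210 211 212] [ 0.5687 -0.0586  0.045 ]
415 [205 206 207 208 209 210 211 212] [ 0.567  -0.0454  0.045 ]
end 418.5 [ 0.5677 -0.042   0.045 ]
270 [170 171 172 173 188 189 190 191 192 193 194 195 196 197 198 199]
275 [170 171 172 173 189 190 191 192 193 194 195 196 197 198 199]
280 [170 171 172 173 189 190 191 192 193 194 195 196 197 198 199]
285 [170 171 172 173 189 190 191 192 193 194 195 196 197 198 199]
foot rows col280 [ 70  62  30  31  38  39  40  39  37  30  94 119 127 123 124 125 127 123
 125 120  91  90  70  47  53]
207 [ 65  68  66  69  69  65  60  43  52  94 117 125 125 123 119 118 118 120
 123 122 119 122 122 122 120 122 119 121 121 117 105  55  18  15  19  15
  13  20  13  16  17  15]
215 [ 64  65  67  68  67  77  89  82  73 105 121 126 123 123 122 120 123 124
 127 125 125 124 124 123 126 122 125 127 124 119 108  69  44  49  52  52
  52  51  50  52  48  54]
222 [119 129 125 124 122 124 116  85  68 100 121 126 126 124 126 123 121 127
 127 123 125 125 124 125 123 125 125 124 124 120 107  82 100 120 131 129
 130 131 131 125 101  68]
```

Run:
```python
from h import *
d=pickle.load(open("f1.pkl","rb"));w=d["wrist"]
a=np.radians(11.7);X=np.array([np.cos(a),np.sin(a)]);Y=np.array([-np.sin(a),np.cos(a)])
tcp=np.array([.5878,-.1607])
def rel(n,uv,z):
    p=onz(w,uv,z)[:2]-tcp;print(n,"x %.4f y %.4f"%(p@X,p@Y))
rel("slot line",(310,208.5),.045);rel("slot line",(400,208.5),.045)
rel("win -x edge",(279.5,188.5),.045);rel("win ctr y L",(267.5,193),.045);rel("win R",(290.8,193),.045)
rel("foot -x bottom edge",(280.2,204.3),.091)
rel("foot L",(269,207),.091);rel("foot R",(291,207),.091)
rel("rail -x edge",(300,174),.045);rel("rail ends",(179,190),.045);rel("rail end",(508,190),.045)
```

```text
slot line x 0.0031 y 0.0250
slot line x 0.0030 y 0.1040
win -x edge x -0.0147 y -0.0017
win ctr y L x -0.0108 y -0.0121
win R x -0.0108 y 0.0081
foot -x bottom edge x -0.0119 y -0.0012
foot L x -0.0099 y -0.0094
foot R x -0.0099 y 0.0067
rail -x edge x -0.0273 y 0.0158
rail ends x -0.0133 y -0.0887
rail end x -0.0136 y 0.1958
```

Foot and window agree to within 1 mm in both directions, so I'm lowering.

Request:
{"fn": "arm_command", "kwargs": {"motion": [0, 0, 0.008, 0, 0, 0, 0, 0, 0.018, 0, 0, 0, 0, 0, 0.028, 0, 0, 0, 0, 0, 0.036, 0, 0, 0, 0, 0, 0.04, 0, 0, 0]}}

```text
t: 4.88
tcp_pos: [0.5874, -0.1584, 0.2979]
orientation: [0.32, -3.123, -0.002]
force: [-0.1, 0.1, -1.7]
gripper_width: 0.0155
gripper_force: 30.0
```

Request:
{"fn": "arm_command", "kwargs": {"motion": [0, 0, 0.003, 0, 0, 0, 0, 0, 0.006, 0, 0, 0, 0, 0, 0.009, 0, 0, 0, 0, 0, 0.012, 0, 0, 0, 0, 0, 0.012, 0, 0, 0]}}

```text
t: 5.3
tcp_pos: [0.5877, -0.1592, 0.2873]
orientation: [0.319, -3.125, -0.0]
force: [0.1, -0.7, -0.9]
gripper_width: 0.0158
gripper_force: 30.0
```

Run:
```python
from bench import *
from h import *
d={n:grab_frame(n) for n in("wrist","side")}
goal(sense(),(.5878,-.1607,.269),11.7)
a=cv2.resize(d["side"]["img"][160:240,220:330],(550,400));b=cv2.resize(d["wrist"]["img"][165:245,240:340],(500,400))[:,:250]
cv2.imwrite("pics/s3.png",np.hstack([a,b]))
```

```text
t 5.4 tcp [ 0.5879 -0.1593  0.2878] F [ 0.2  0.2 -1.4] w 0.0158
shift [ 0.0003 -0.0014  0.0188] turn [-0.    0.   -0.03]
```

View pics/s3.png

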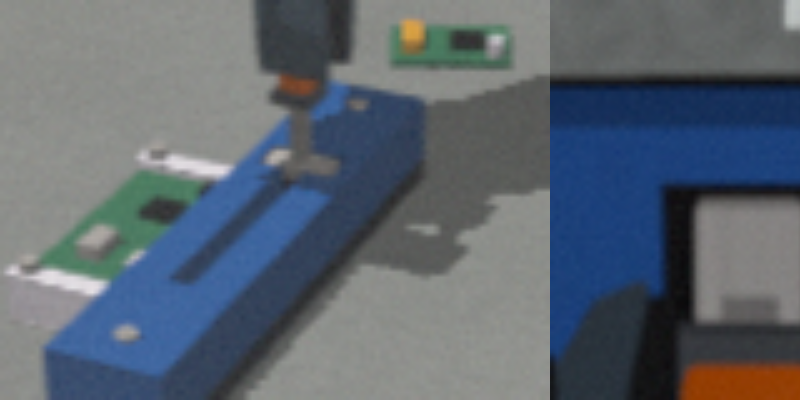

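The foot is at the roof opening and sits slightly toward +y: the gap on the left is larger. I'll nudge it and continue slowly.

Request:
{"fn": "arm_command", "kwargs": {"motion": [-0.0005, -0.0015, 0, 0, 0, 0, -0.0005, -0.0015, 0.003, 0, 0, 0, -0.0005, -0.0015, 0.006, 0, 0, 0, -0.0005, -0.0015, 0.009, 0, 0, 0, -0.0005, -0.0015, 0.012, 0, 0, 0]}}

```text
t: 5.82
tcp_pos: [0.5886, -0.1606, 0.2753]
orientation: [0.319, -3.125, -0.0]
force: [0.1, 0.4, -1.4]
gripper_width: 0.0158
gripper_force: 30.0
```

Request:
{"fn": "arm_command", "kwargs": {"motion": [0, 0, 0.001, 0, 0, 0, 0, 0, 0.002, 0, 0, 0, 0, 0, 0.003, 0, 0, 0, 0, 0, 0.004, 0, 0, 0, 0, 0, 0.004, 0, 0, 0]}}

```text
t: 6.23
tcp_pos: [0.5886, -0.1606, 0.2716]
orientation: [0.319, -3.125, -0.0]
force: [0.1, -0.2, -0.5]
gripper_width: 0.0159
gripper_force: 30.0
```

Request:
{"fn": "arm_command", "kwargs": {"motion": [0, 0, 0.0005, 0, 0, 0, 0, 0, 0.001, 0, 0, 0, 0, 0, 0.0015, 0, 0, 0, 0, 0, 0.002, 0, 0, 0, 0, 0, 0.0025, 0, 0, 0]}}

```text
t: 6.65
tcp_pos: [0.5886, -0.1606, 0.2692]
orientation: [-0.32, 3.125, -0.0]
force: [-1.1, 0.5, 7.5]
gripper_width: 0.0162
gripper_force: 30.0
```

Ledge contact at TCP z about 0.269. Sliding along +y with a light bias.

Request:
{"fn": "arm_command", "kwargs": {"motion": [0, 0.002, -0.0003, 0, 0, 0, 0, 0.005, -0.0003, 0, 0, 0, 0, 0.009, -0.0003, 0, 0, 0, 0, 0.013, -0.0003, 0, 0, 0, 0, 0.017, -0.0003, 0, 0, 0]}}

```text
t: 7.07
tcp_pos: [0.585, -0.1434, 0.2695]
orientation: [0.32, -3.125, -0.0]
force: [-0.2, 0.1, -1.4]
gripper_width: 0.0159
gripper_force: 30.0
```

Request:
{"fn": "arm_command", "kwargs": {"motion": [0, 0.004, 0, 0, 0, 0, 0, 0.008, 0, 0, 0, 0, 0, 0.012, 0, 0, 0, 0, 0, 0.016, 0, 0, 0, 0, 0, 0.018, 0, 0, 0]}}

```text
$.motion: bad value
```

Request:
{"fn": "arm_command", "kwargs": {"motion": [0, 0, 0.0001, 0, 0, 0, 0, 0, 0.0002, 0, 0, 0, 0, 0, 0.0003, 0, 0, 0, 0, 0, 0.0004, 0, 0, 0, 0, 0, 0.0005, 0, 0, 0]}}

```text
t: 7.48
tcp_pos: [0.5852, -0.144, 0.2692]
orientation: [-0.319, 3.125, 0.0]
force: [-1.7, 2.3, 7.4]
gripper_width: 0.0157
gripper_force: 30.0
```

Request:
{"fn": "arm_command", "kwargs": {"motion": [0, 0.004, 0, 0, 0, 0, 0, 0.008, 0, 0, 0, 0, 0, 0.012, 0, 0, 0, 0, 0, 0.015, 0, 0, 0, 0, 0, 0.018, 0, 0, 0, 0]}}

```text
t: 7.9
tcp_pos: [0.5816, -0.1261, 0.2692]
orientation: [-0.32, 3.125, -0.001]
force: [0.5, -3.2, 5.8]
gripper_width: 0.0161
gripper_force: 30.0
```

Request:
{"fn": "arm_command", "kwargs": {"motion": [0, 0.001, 0.0001, 0, 0, 0, 0, 0.002, 0.0001, 0, 0, 0, 0, 0.003, 0.0001, 0, 0, 0, 0, 0.004, 0.0001, 0, 0, 0, 0, 0.004, 0.0001, 0, 0, 0]}}

```text
t: 8.32
tcp_pos: [0.5809, -0.1223, 0.2692]
orientation: [-0.32, 3.124, -0.001]
force: [0.5, -2.6, 5.8]
gripper_width: 0.0157
gripper_force: 30.0
```

Request:
{"fn": "arm_command", "kwargs": {"motion": [0, 0.001, 0.0001, 0, 0, 0, 0, 0.002, 0.0001, 0, 0, 0, 0, 0.003, 0.0001, 0, 0, 0, 0, 0.004, 0.0001, 0, 0, 0, 0, 0.004, 0.0001, 0, 0, 0]}}

```text
t: 8.73
tcp_pos: [0.5802, -0.1185, 0.2692]
orientation: [-0.32, 3.124, -0.001]
force: [0.6, -3.2, 6.6]
gripper_width: 0.0157
gripper_force: 30.0
```

Request:
{"fn": "arm_command", "kwargs": {"motion": [0, 0.001, 0.0001, 0, 0, 0, 0, 0.002, 0.0001, 0, 0, 0, 0, 0.003, 0.0001, 0, 0, 0, 0, 0.004, 0.0001, 0, 0, 0, 0, 0.004, 0.0001, 0, 0, 0]}}

```text
t: 9.15
tcp_pos: [0.5795, -0.1146, 0.2692]
orientation: [-0.32, 3.124, -0.002]
force: [1.2, -4.3, 6.4]
gripper_width: 0.0159
gripper_force: 30.0
```

Request:
{"fn": "arm_command", "kwargs": {"motion": [0, 0.001, 0, 0, 0, 0, 0, 0.002, 0, 0, 0, 0, 0, 0.003, 0, 0, 0, 0, 0, 0.004, 0, 0, 0, 0, 0, 0.004, 0, 0, 0, 0]}}

```text
t: 9.57
tcp_pos: [0.5786, -0.1106, 0.2692]
orientation: [-0.32, 3.124, -0.001]
force: [0.6, -4.5, 6.2]
gripper_width: 0.0161
gripper_force: 30.0
```

Request:
{"fn": "arm_command", "kwargs": {"motion": [0, 0.001, 0, 0, 0, 0, 0, 0.002, 0, 0, 0, 0, 0, 0.003, 0, 0, 0, 0, 0, 0.004, 0, 0, 0, 0, 0, 0.004, 0, 0, 0, 0]}}

```text
t: 9.98
tcp_pos: [0.5771, -0.1062, 0.2683]
orientation: [0.32, -3.124, -0.001]
force: [-0.3, -0.5, -1.2]
gripper_width: 0.016
gripper_force: 30.0
```

The z force vanished and the tool sank, so the foot is over the notch. Lowering gently.

Request:
{"fn": "arm_command", "kwargs": {"motion": [0, 0, 0.0006, 0, 0, 0, 0, 0, 0.0012, 0, 0, 0, 0, 0, 0.0018, 0, 0, 0, 0, 0, 0.0024, 0, 0, 0, 0, 0, 0.003, 0, 0, 0]}}

```text
t: 10.4
tcp_pos: [0.5775, -0.1067, 0.2656]
orientation: [0.319, -3.125, -0.0]
force: [-0.1, -0.6, 0.2]
gripper_width: 0.0161
gripper_force: 30.0
```

Request:
{"fn": "arm_command", "kwargs": {"motion": [0, 0, 0.0006, 0, 0, 0, 0, 0, 0.0012, 0, 0, 0, 0, 0, 0.0018, 0, 0, 0, 0, 0, 0.0024, 0, 0, 0, 0, 0, 0.003, 0, 0, 0]}}

```text
t: 10.82
tcp_pos: [0.5775, -0.1068, 0.2627]
orientation: [-0.319, 3.125, -0.0]
force: [-0.2, -1.1, -0.9]
gripper_width: 0.0158
gripper_force: 30.0
```

Request:
{"fn": "arm_command", "kwargs": {"motion": [0, 0, 0.0003, 0, 0, 0, 0, 0, 0.0006, 0, 0, 0, 0, 0, 0.0009, 0, 0, 0, 0, 0, 0.0012, 0, 0, 0, 0, 0, 0.0013, 0, 0, 0]}}

```text
t: 11.23
tcp_pos: [0.5775, -0.1067, 0.2614]
orientation: [0.319, -3.125, -0.0]
force: [-0.2, -0.4, -2.1]
gripper_width: 0.0158
gripper_force: 30.0
```

Request:
{"fn": "arm_command", "kwargs": {"motion": [0, 0, 0.0002, 0, 0, 0, 0, 0, 0.0004, 0, 0, 0, 0, 0, 0.0006, 0, 0, 0, 0, 0, 0.0008, 0, 0, 0, 0, 0, 0.0008, 0, 0, 0]}}

```text
t: 11.65
tcp_pos: [0.5775, -0.1067, 0.2612]
orientation: [-0.32, 3.125, -0.0]
force: [-3.3, 0.5, 10.2]
gripper_width: 0.0161
gripper_force: 30.0
```

Contact exactly 8 mm below ledge height, so the key is on the notch floor. Releasing.

Request:
{"fn": "arm_command", "kwargs": {"motion": [0, 0, -0.0003, 0, 0, 0, 0, 0, -0.0003, 0, 0, 0, 0, 0, -0.0003, 0, 0, 0, 0, 0, -0.0003, 0, 0, 0, 0, 0, -0.0003, 0, 0, 0], "gripper": 60}}

```text
t: 12.07
tcp_pos: [0.5775, -0.1067, 0.2608]
orientation: [0.32, -3.125, -0.0]
force: [0.2, 0.3, -0.4]
gripper_width: 0.0461
gripper_force: 0.0
```

Request:
{"fn": "arm_command", "kwargs": {"motion": [0, 0, 0, 0, 0, 0, 0, 0, 0, 0, 0, 0, 0, 0, 0, 0, 0, 0, 0, 0, 0, 0, 0, 0, 0, 0, 0, 0, 0, 0]}}

```text
t: 12.48
tcp_pos: [0.5775, -0.1067, 0.2609]
orientation: [0.319, -3.125, 0.0]
force: [-0.2, -0.1, -1.5]
gripper_width: 0.055
gripper_force: 0.0
```

Request:
{"fn": "arm_command", "kwargs": {"motion": [0, 0, -0.01, 0, 0, 0, 0, 0, -0.03, 0, 0, 0, 0, 0, -0.055, 0, 0, 0, 0, 0, -0.085, 0, 0, 0, 0, 0, -0.11, 0, 0, 0]}}

```text
t: 12.9
tcp_pos: [0.5774, -0.1067, 0.3734]
orientation: [-0.32, 3.125, -0.001]
force: [0.4, -0.0, 1.0]
gripper_width: 0.0547
gripper_force: 0.0
```

Run:
```python
from bench import *
from h import *
d={n:grab_frame(n) for n in("wrist","side")}
goal(sense(),(.5775,-.1067,.36),11.7)
a=cv2.resize(d["side"]["img"][150:250,220:320],(400,400));b=cv2.resize(d["wrist"]["img"][150:250,220:320],(400,400))
cv2.imwrite("pics/s4.png",np.hstack([a,b]))
ka=hsv(d["wrist"],*ORANGE)[1];kb=hsv(d["side"],*ORANGE,15)[1]
print([k[:2] for k in ka],[k[:2] for k in kb])
```

```text
t 13.0 tcp [ 0.5783 -0.1069  0.3757] F [ 0.2  0.6 -0.1] w 0.0548
shift [0.0008 0.0004 0.0157] turn [-0.19  0.36 -0.02]
[([270, 198, 20, 33, 578], [279.6, 213.7])] [([266, 182, 6, 16, 52], [268.4, 189.7]), ([82, 277, 23, 43, 572], [92.9, 297.6])]
```

View pics/s4.png

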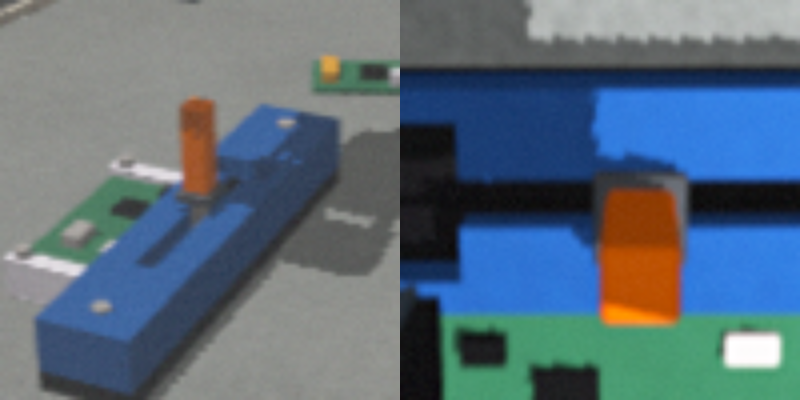

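The key stands upright in the slot (side crop about (198,150)), with its collar just above the roof and the gripper clear of it. Handing in.

```bash
python3 -c "
from bench import *
print(close_job())"
```

```text
the job is handed in; nothing more can be done
None
```

The small orange-handled key is standing upright and released in the hidden notch, on its floor 8 mm below the ledge; I handed the job in at about 13 s, with the highest force reading about 10 N.

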